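Load the bench incubator through its drop-down door

TASK

Pull the incubator's drop-down front door all the way down, stand the purple-capped bottle upright and wholly on the round black mat inside and let go of it, then push the door back up until it is fully shut. Do not tip the purple-capped bottle over on the way, and leave the yellow-capped bottle standing where it is.

Things in the scene. Friction and masses are not known exactly. Their poses are not given: they have to be found in the camera images.
- purple_bottle_center (a point): White round plastic bottle with a purple cap, 42 mm in diameter, 62 mm tall with its cap (body 42 mm wide up to about 45 mm, then the shoulder), 0.05 kg, standing upright on the counter. Point on its axis, 31 mm above its foot; z up along its axis.
- yellow_bottle_center (a point): A bottle of the same shape and size with a yellow cap; stays where it is. Point on its axis, 31 mm above its foot. The two bottles' places may be swapped.
- incubator: White box, 140 mm deep, 220 mm wide, 226 mm tall, fixed to the counter, its whole front closed by a grey door with an amber window. Origin: centre of its underside; x points from its front to its back, y along its width, z up. Front face 70 mm before the origin. The roof reaches forward to the front face, so a tool pointing straight down cannot reach the mat: tilt it 40 to 50 degrees, fingers pointing inwards.
- incubator_mat (a point): Centre of the top of the round black mat (80 mm across) on the incubator's floor, 38 mm above the counter, 62 mm behind the front face. Axes as the incubator's: x horizontally inwards, z up. Round it the chamber is 200 mm wide (100 mm either side), 130 mm deep from the front face to the back wall, and 178 mm high from the mat to the roof's underside.
- incubator_hinge (a point): Middle of the door's hinge line, at the lower edge of the front face, 30 mm above the counter; the line runs along the incubator's width. Axes as those of incubator_mat.
- door_handle (a point): Middle of the door's handle, a steel bar 10 mm in diameter, parallel to the hinge line, free for 110 mm between its end posts. Door shut: 220 mm above the hinge line and 20 mm before the front face (24 mm above the roof's top). The door's panel, 13 mm thick on the front face, ends 194 mm from the hinge line. The point turns with the door.
- incubator_door (a joint): Door angle in rad: 0 shut (upright), growing as the door's top comes forward and down, 1.2 fully open against its stop (the door then slopes gently down towards its hinge). Shut or up to 0.12 ajar at the start. A stiff hinge: the door stays at any angle where it is left and takes about 2 to 4 N at the handle to move.

How it is judged:
By the outcome, as a careful person would: the job done as asked, in the order asked, and still so for the second after the job is handed in, with the robot touching nothing.
It also fails if it takes over 72 s, if anything falls off the work surface, if the arm or the gripper's body presses on something with over 40 N, if the wrist force passes 120 N, or if a joint passes its speed limit or range.

ROBOT

A 6-joint arm with a two-finger parallel gripper is mounted at the origin on the work surface; the furniture and walls round the work are solid. World frame = base frame: x ahead of the robot, y to its left, z up, the work surface at z = 0. Lengths are in mm, angles in rad, forces in N, time in s.
With the tool pointing down it reaches from about 350 to 875 mm from the base axis. Payload 4.2 kg.
Tool frame: the origin (TCP) lies midway between the tips of the shut fingers; the grasp point (between the pads) lies 19 mm behind it; z points along the fingers, x is the direction in which the jaws open and shut, and the axes are right-handed (so a half turn about z gives the same grasp; the last joint's range is limited). The gripper opens to 85 mm and grips with 20 to 120 N. Pads are 22 mm wide; open, the fingers measure 114 mm over their backs; the gripper's body (76 mm by 85 mm) begins 54 mm behind the grasp point. The pads swing forward as they close: fully open they stand 13 mm farther back than shut.
Start: joints at [-0.891, 0.385, 0.008, 0, -1.194, -0.259], TCP at [255.319, -570.448, 231.312] pointing down, gripper open.
Joint ranges: [-3.14, 3.14], [-1.21, 2.06], [-1.07, 1.41], [-3.16, 2.05], [-2.99, -0.16], [-3.1, 3.1]. Speed limits (rad/s): [2.79, 2.79, 3.14, 3.14, 3.14, 3.14].

INTERFACE

Orientations are given as a unit quaternion [x, y, z, w].
In Python, from bench import telemetry, get_image, workorder, nets gives the robot as it stands.
- The arm moves only by the tool apply_moves, never from a script. Its argument "steps" is a list of rows, each an object with "hand": the opening, from 0 (shut) to 1 (fully open); "xyz": the shift along the tool's x, y, z in cm, a list of three; "delta_rot": the turn, a rotation vector about the tool's x, y, z in rad, a list of three. In form: [{"hand": hand, "xyz": [x, y, z], "delta_rot": [wx, wy, wz]}, ...]. A call has 1 to 12 rows; each row is the pose to reach, as a shift and turn from the pose commanded when the call began, along the tool's axes at that moment; what a row does not reach only later rows make up. A row lasts 1/12 s, in which the tool goes at most 41.7 mm and 7.16 degrees, less where a joint would pass 70% of its speed; a pose out of reach is approached as far as the arm can. A call with a gripper value outside its range is refused whole. The fingers move at their own pace and stop on an object; the grip force is fixed at half the most. Time passes only in rows, so rows that repeat a pose let the fingers close. It gives the time, the measured TCP pose, the force and the opening at its end, in the units of the state.
- telemetry.read_state(): the state, without advancing time (a new reading comes with each control period).
- get_image(name): name is "scene" or "top" or "wrist"; returns a dict with "frame" (400x640x3 uint8, blue, green, red), "fx", "fy", "cx", "cy" (pixels), "distortion" ([k1, k2, p1, p2, k3] as OpenCV has them; the pictures are not rectified), "origin" and "orientation" of the camera in the world. Camera axes: x right, y down, z forward; pixel columns grow to the right and rows downward; lengths in mm; the calibration is good to about 2 mm. A picture is of the moment at which its call begins. There is no depth.
- workorder.job_done(): hands the job in, once; it reports no verdict.
Trained networks look in a picture, given as the dict that the camera call returned (one of the last four; its "shot" number tells which), for a name from the list of things; names that differ only in an ending like _2 or _b are one class to them, and where a whole thing is asked for, a point or a joint stands for the part that bears it (a point fixed in the world has none). Each returns a list of dicts, best first, with "confidence" (0 to 1); they miss things now and then, are a little off and sometimes report something else, mostly with a low value. They report only what shows in the picture. A call takes as long as a camera call.
- nets.recognise(picture, label): "xyz" ([x, y, z] in mm, in world coordinates, good to about 4 mm: the middle of the surface that is visible of it).
- nets.outline_of(picture, label): "pixels" (400x640 bool, what is visible of it).
- nets.pinpoint(picture, label): "xyz" ([x, y, z] in mm, in world coordinates, good to about 4 mm: a listed point, or the origin of a listed thing).
The state is a dict: "clock": time; "joints": joint angles; "joint_vel": joint speeds; "joint_efforts": joint torques, N m; "position": TCP position; "ee_rot": TCP orientation; "contact_force": force on the tool from outside, world axes, zero at the start; "wrist_torque": the same for the moment, N m; "gripper_width": finger opening in mm.
Only numpy, scipy, OpenCV 4.12 (cv2) and the standard library are available. Lean on these libraries where they do the work, as an engineer would, in place of code of your own. Each camera call takes 0.05 s, during which the arm holds its last target.

## Working session

There is one attempt and no reset: what is moved stays moved. The work goes in short steps, Python scripts to look and compute and a tool call to move; the robot and the scene stay as the last step left them, time stands still between calls to the robot, and variables do not carry over. Pictures are saved under pics/ and viewed, and the job is handed in when it is done.

Besides the shell and the picture viewer there is one more tool, called after "Call:" as a command line: name --argument value ..., lists and objects as JSON in quotes. apply_moves: Moves the arm, as the interface text tells. Its arguments: {"type":"object","properties":{"steps":{"type":"array"}},"required":["steps"]}

```bash
ls; mkdir -p pics; cat > h.py <<'E'
import numpy as np, cv2
from scipy.spatial.transform import Rotation as R
from bench import telemetry, get_image, workorder, nets
def st():
    s=telemetry.read_state(); return s
def save(p,n): cv2.imwrite('pics/'+n,p['frame'])
E
python3 - <<'E'
from h import *
s=st(); print(s)
for c in ['scene','top','wrist']:
    p=get_image(c); save(p,c+'0.png'); print(c,p['origin'],p['orientation'],p['fx'])
    for l in ['purple_bottle_center','yellow_bottle_center','incubator','incubator_mat','incubator_hinge','door_handle']:
        print(l,[(np.round(r['xyz'],1).tolist(),round(r['confidence'],2)) for r in nets.pinpoint(p,l)[:3]])
E
```

```text
pics
{'clock': 0.0, 'joints': array([-8.91388040e-01,  3.85548889e-01,  6.60611206e-03, -5.50543185e-04,
       -1.19399484e+00, -2.58613616e-01]), 'joint_vel': array([-1.68420068e-04, -2.92280033e-04,  1.55285852e-04,  9.21345611e-05,
       -4.11556548e-04, -1.40118919e-03]), 'joint_efforts': array([ 1.45012851e-03, -3.92288446e+01,  1.88400435e+01,  4.18599665e+00,
       -4.60824158e-03,  1.70655221e-05]), 'position': array([ 255.0940096 , -569.91547903,  230.21085237]), 'ee_rot': array([ 5.43920382e-01,  8.39136107e-01,  5.76267906e-04, -9.37899776e-04]), 'contact_force': array([-0.12672055, -0.3205432 , -0.42324925]), 'wrist_torque': array([0.04213575, 0.0597412 , 0.02142305]), 'gripper_width': 85.30075198846805}
scene [ 856.70623573 -911.77437562 1010.77481357] [ 0.89416458  0.16727184 -0.08056327 -0.40743024] 520.9645466979177
purple_bottle_center [([489.1, -110.8, 34.7], 0.77)]
yellow_bottle_center [([475.9, -324.6, 33.6], 0.6)]
incubator [([465.4, 291.7, 2.6], 0.67)]
incubator_mat []
incubator_hinge [([466.8, 217.8, 29.1], 0.97)]
door_handle [([462.4, 199.1, 248.0], 0.76)]
top [-469.6046096   -33.69460146 1351.18765954] [ 0.68976543 -0.64671678  0.22941903 -0.23097176] 490.3591358890417
purple_bottle_center [([490.0, -109.9, 32.2], 0.62)]
yellow_bottle_center [([474.0, -325.4, 29.7], 0.7)]
incubator [([473.5, 288.1, 3.8], 0.95)]
incubator_mat [([468.0, 285.8, 35.0], 0.64)]
incubator_hinge [([471.4, 224.3, 27.6], 0.75), ([469.1, 290.2, 3.8], 0.4)]
door_handle [([468.6, 200.9, 251.8], 0.7)]
wrist [ 188.35852964 -601.18198025  375.7618161 ] [0.53863638 0.82999321 0.12159552 0.07871882] 356.9731334212237
purple_bottle_center []
yellow_bottle_center []
incubator []
incubator_mat []
incubator_hinge []
door_handle []
```

View pics/scene0.png

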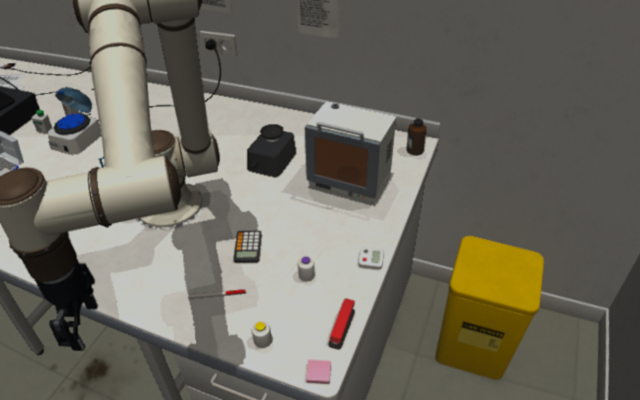

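View pics/top0.png

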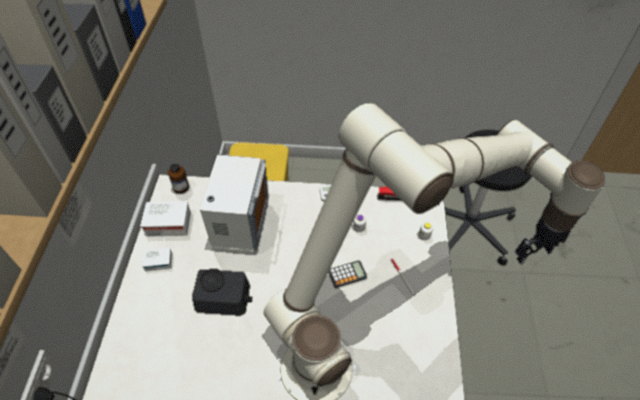

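```bash
python3 - <<'E'
import cv2
a=cv2.imread('pics/scene0.png')[90:215,270:420]; cv2.imwrite('pics/s0z.png',cv2.resize(a,None,fx=5,fy=4.6,interpolation=cv2.INTER_CUBIC) if 0 else cv2.resize(a,None,fx=4.7,fy=4.7,interpolation=cv2.INTER_CUBIC))
a=cv2.imread('pics/top0.png')[145:265,190:300]; cv2.imwrite('pics/t0z.png',cv2.resize(a,None,fx=5,fy=5,interpolation=cv2.INTER_CUBIC))
E
```

```text
(no output)
```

View pics/s0z.png

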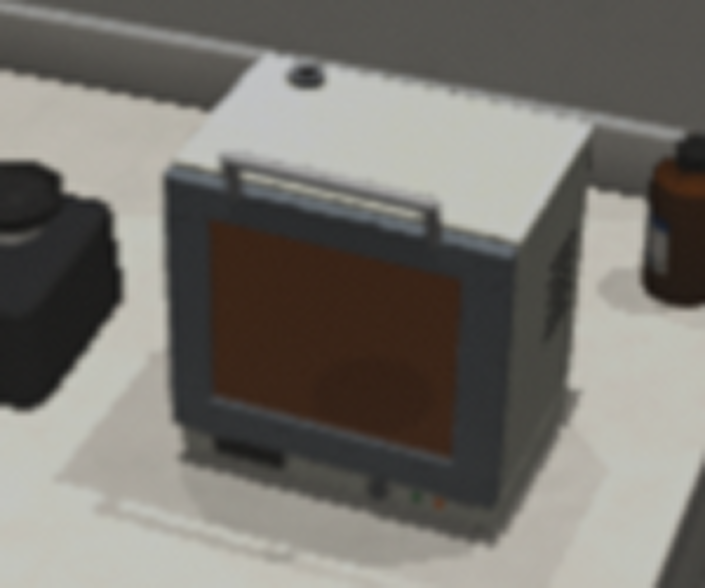

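View pics/t0z.png

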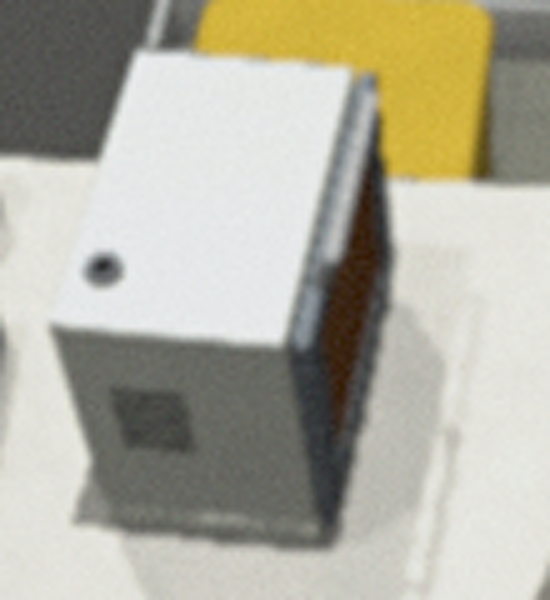

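```bash
cat >> h.py <<'E'
def proj(p,X):
    Rc=R.from_quat(p['orientation']).as_matrix(); o=np.array(p['origin'])
    Xc=(np.atleast_2d(X)-o)@Rc
    K=np.array([[p['fx'],0,p['cx']],[0,p['fy'],p['cy']],[0,0,1.]])
    return cv2.projectPoints(Xc.reshape(-1,1,3),np.zeros(3),np.zeros(3),K,np.array(p['distortion'],float))[0].reshape(-1,2)
E
cat > fit.py <<'E'
from h import *
from scipy.optimize import least_squares
ps=get_image('scene'); pt=get_image('top')
S=lambda a:np.array([270,90])+(np.array(a)+.5)/4.7-.5
T=lambda a:np.array([190,145])+(np.array(a)+.5)/5-.5
# incubator frame: x inwards, y width(+y = world -x side= left in scene), z
fs=[((70,110,226),(265,55)),((70,-110,226),(592,125)),((-70,110,0),(182,458)),((-70,-110,0),(492,543))]
ft=[((70,-110,226),(138,52)),((70,110,226),(55,325)),((-70,-110,226),(355,68)),((-70,110,226),(290,347)),((-70,110,0),(330,545))]
ds=[((194,-13,110),(168,172)),((194,-13,-110),(517,252))]
def door(r,out,w,a): # from hinge; out negative = before
    x=out; z=r
    return (-70+x*np.cos(a)-z*np.sin(a), w, 30+z*np.cos(a)-(-x)*np.sin(a)*1)
def f(q,full=False):
    x,y,yaw,a=q
    Rz=R.from_euler('z',yaw).as_matrix()
    W=lambda L:(np.array(L)@Rz.T)+[x,y,0]
    r=[]
    for p,c,F in((ps,fs,S),(pt,ft,T)):
        for L,u in c: r.append(proj(p,W(L))[0]-F(u))
    for (rr,o,w),u in ds: r.append(proj(ps,W(door(rr,o,w,a)))[0]-S(u))
    r=np.array(r)
    return r if full else r.ravel()
s=least_squares(f,[470,290,np.pi/2,0.03],loss='soft_l1')
print(s.x, s.x[2]-np.pi/2); print(np.round(f(s.x,True),1))
E
python3 fit.py
```

```text
[ 4.70439600e+02  2.88580265e+02  1.54018296e+00 -3.99531941e-02] -0.030613371309435644
[[-1.5 -0.3]
 [-0.2 -0.1]
 [-1.3 -0. ]
 [ 0.9  0.1]
 [ 0.  -1.6]
 [-0.6 -1.2]
 [ 0.3 -1.5]
 [ 0.2 -1.6]
 [-0.1  0.8]
 [-1.  -0.4]
 [-0.  -0.2]]
```

```bash
cat >> h.py <<'E'
YAW=1.540; U=np.array([np.cos(YAW),np.sin(YAW),0]); W=np.array([-U[1],U[0],0]); Z=np.array([0,0,1.])
O=np.array([470.4,288.6,0]); HINGE=O-70*U+30*Z; MAT=O-8*U+38*Z
def Rdoor(t): # tool z tilted by t from down towards U, tool x ~ +U
    z=-np.cos(t)*Z+np.sin(t)*U; x=np.cos(t)*U+np.sin(t)*Z
    return np.c_[x,np.cross(z,x),z]
def Rbot(t):
    z=-np.cos(t)*Z+np.sin(t)*U; x=W
    return np.c_[x,np.cross(z,x),z]
def handle(a,r=220.,o=20.):
    return HINGE-U*(r*np.sin(a)+o*np.cos(a))+Z*(r*np.cos(a)-o*np.sin(a))
def rel(P,Rt,s=None):
    s=s or st(); R0=R.from_quat(s['ee_rot']).as_matrix()
    d=R0.T@(np.array(P)-s['position'])/10
    w=R.from_matrix(R0.T@Rt).as_rotvec()
    return d.round(2).tolist(), w.round(3).tolist()
E
python3 - <<'E'
from h import *
print(handle(0),handle(1.2),MAT)
print(rel(handle(0)+100*Z,Rdoor(0)))
E
```

```text
[467.62876868 198.64267525 250.        ] [461.70770184   6.438102    91.07792427] [470.15366833 280.60379336  38.        ]
([61.53, 50.79, -11.87], [0.0, -0.0, 0.452])
```

Call:
apply_moves --steps '[{"hand":0.45,"xyz":[61.5,50.8,-11.9],"delta_rot":[0,0,0.452]},{"hand":0.45,"xyz":[61.5,50.8,-11.9],"delta_rot":[0,0,0.452]},{"hand":0.45,"xyz":[61.5,50.8,-11.9],"delta_rot":[0,0,0.452]},{"hand":0.45,"xyz":[61.5,50.8,-11.9],"delta_rot":[0,0,0.452]},{"hand":0.45,"xyz":[61.5,50.8,-11.9],"delta_rot":[0,0,0.452]},{"hand":0.45,"xyz":[61.5,50.8,-11.9],"delta_rot":[0,0,0.452]},{"hand":0.45,"xyz":[61.5,50.8,-11.9],"delta_rot":[0,0,0.452]},{"hand":0.45,"xyz":[61.5,50.8,-11.9],"delta_rot":[0,0,0.452]},{"hand":0.45,"xyz":[61.5,50.8,-11.9],"delta_rot":[0,0,0.452]},{"hand":0.45,"xyz":[61.5,50.8,-11.9],"delta_rot":[0,0,0.452]},{"hand":0.45,"xyz":[61.5,50.8,-11.9],"delta_rot":[0,0,0.452]},{"hand":0.45,"xyz":[61.5,50.8,-11.9],"delta_rot":[0,0,0.452]}]'

```text
clock: 2.15
position: [386.0, -95.4, 305.4]
ee_rot: [0.718, 0.696, 0.001, 0.0]
contact_force: [1.0, -0.7, -0.5]
gripper_width: 38.1
```

```bash
python3 - <<'E'
from h import *
s=st();print(s['clock'],s['position'],s['joints'].round(2),s['gripper_width'])
print(rel(handle(0)+100*Z,Rdoor(0)))
E
```

```text
2.15 [385.98641846 -95.36634828 305.41235523] [ 0.17 -0.07 -0.36  0.   -1.28 -1.77] 38.0629739267957
([29.64, 7.25, -4.44], [0.002, -0.0, -0.0])
```

Call:
apply_moves --steps '[{"hand":0.45,"xyz":[29.6,7.25,-4.4],"delta_rot":[0,0,0]},{"hand":0.45,"xyz":[29.6,7.25,-4.4],"delta_rot":[0,0,0]},{"hand":0.45,"xyz":[29.6,7.25,-4.4],"delta_rot":[0,0,0]},{"hand":0.45,"xyz":[29.6,7.25,-4.4],"delta_rot":[0,0,0]},{"hand":0.45,"xyz":[29.6,7.25,-4.4],"delta_rot":[0,0,0]},{"hand":0.45,"xyz":[29.6,7.25,-4.4],"delta_rot":[0,0,0]},{"hand":0.45,"xyz":[29.6,7.25,-4.4],"delta_rot":[0,0,0]},{"hand":0.45,"xyz":[29.6,7.25,-4.4],"delta_rot":[0,0,0]},{"hand":0.45,"xyz":[29.6,7.25,-4.4],"delta_rot":[0,0,0]},{"hand":0.45,"xyz":[29.6,7.25,-4.4],"delta_rot":[0,0,0]}]'

```text
clock: 2.98
position: [467.7, 197.1, 348.1]
ee_rot: [0.718, 0.697, -0.001, -0.0]
contact_force: [-0.1, -0.1, -0.3]
gripper_width: 38.5
```

```bash
python3 - <<'E'
from h import *
s=st();print(s['clock'],s['position'],s['joints'].round(2),s['gripper_width'])
p=get_image('wrist'); save(p,'w1.png')
for l in ['door_handle','incubator_hinge']: print(l,[(np.round(r['xyz'],1).tolist(),round(r['confidence'],2)) for r in nets.pinpoint(p,l)[:3]])
for a in (0,.05): print(a,[proj(p,handle(a)+k*W).round().tolist() for k in(-50,0,50)])
print(rel(handle(0)-16*Z,Rdoor(0)))
E
```

```text
2.9833 [467.74694641 197.06760321 348.08473344] [ 0.72  0.12 -0.06 -0.   -1.39 -2.32] 38.51235680319484
door_handle [([466.6, 196.5, 250.5], 0.68)]
incubator_hinge [([468.8, 220.3, 31.5], 0.86)]
0 [[[322.0, 261.0]], [[322.0, 198.0]], [[323.0, 126.0]]]
0.05 [[[308.0, 261.0]], [[307.0, 197.0]], [[306.0, 126.0]]]
([0.34, 0.0, 11.47], [-0.0, 0.0, -0.001])
```

View pics/w1.png

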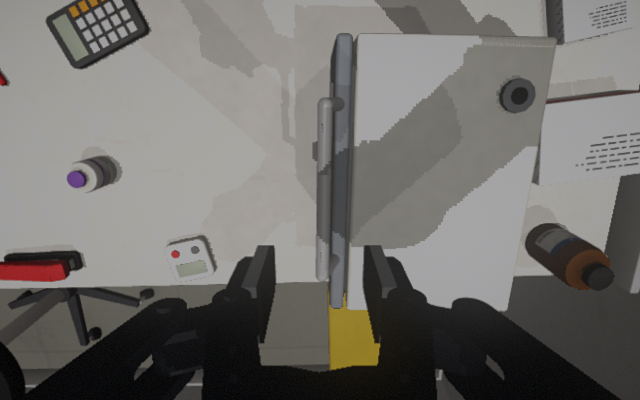

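Call:
apply_moves --steps '[{"hand":0.45,"xyz":[0.2,0,4],"delta_rot":[0,0,0]},{"hand":0.45,"xyz":[0.2,0,7],"delta_rot":[0,0,0]},{"hand":0.45,"xyz":[0.2,0,9],"delta_rot":[0,0,0]},{"hand":0.45,"xyz":[0.2,0,10.5],"delta_rot":[0,0,0]},{"hand":0.45,"xyz":[0.2,0,11.5],"delta_rot":[0,0,0]},{"hand":0.3,"xyz":[0.2,0,11.5],"delta_rot":[0,0,0]},{"hand":0.25,"xyz":[0.2,0,11.5],"delta_rot":[0,0,0]},{"hand":0.25,"xyz":[0.2,0,11.5],"delta_rot":[0,0,0]}]'

```text
clock: 3.8
position: [468.6, 198.4, 235.0]
ee_rot: [0.718, 0.696, 0.001, 0.0]
contact_force: [0.1, -0.0, 0.3]
gripper_width: 21.5
```

```bash
python3 - <<'E'
from h import *
s=st();print(s['clock'],s['position'],s['contact_force'],s['gripper_width'])
p=get_image('wrist'); save(p,'w2.png')
R0=Rdoor(0)
# arc: rows
for a in np.arange(0.1,1.25,0.1):
    t=.75*a
    Rt=Rdoor(t); P=handle(a)+16*Rt[:,2]
    print(round(a,2),rel(P,Rt,s))
E
```

```text
3.8 [468.64884709 198.3525163  235.04664896] [ 0.09757241 -0.03018879  0.34147912] 21.522702147968456
0.1 ([-2.04, -0.1, 0.41], [0.002, 0.073, -0.001])
0.2 ([-4.07, -0.1, 0.92], [0.002, 0.148, -0.001])
0.3 ([-6.03, -0.1, 1.63], [0.002, 0.223, -0.001])
0.4 ([-7.91, -0.1, 2.54], [0.002, 0.298, -0.0])
0.5 ([-9.7, -0.1, 3.63], [0.002, 0.373, -0.0])
0.6 ([-11.36, -0.11, 4.9], [0.003, 0.448, -0.0])
0.7 ([-12.88, -0.11, 6.33], [0.003, 0.523, -0.0])
0.8 ([-14.26, -0.11, 7.91], [0.003, 0.598, -0.0])
0.9 ([-15.47, -0.11, 9.62], [0.003, 0.673, 0.0])
1.0 ([-16.49, -0.12, 11.45], [0.003, 0.748, 0.0])
1.1 ([-17.33, -0.12, 13.37], [0.003, 0.823, 0.0])
1.2 ([-17.97, -0.13, 15.36], [0.003, 0.898, 0.0])
```

View pics/w2.png

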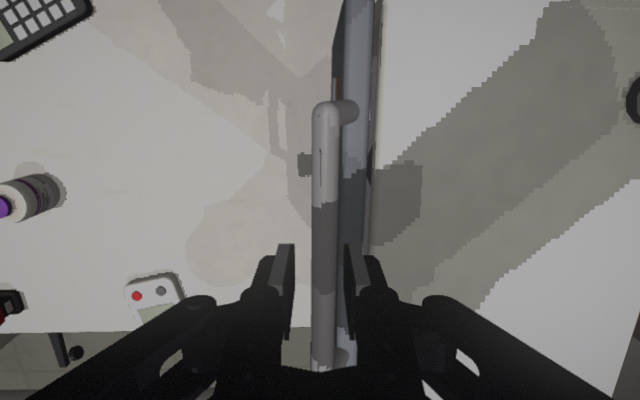

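Call:
apply_moves --steps '[{"hand":0.25,"xyz":[-1.0,0,0.2],"delta_rot":[0,0.037,0]},{"hand":0.25,"xyz":[-2.04,0,0.41],"delta_rot":[0,0.073,0]},{"hand":0.25,"xyz":[-4.07,0,0.92],"delta_rot":[0,0.148,0]},{"hand":0.25,"xyz":[-6.03,0,1.63],"delta_rot":[0,0.223,0]},{"hand":0.25,"xyz":[-7.91,0,2.54],"delta_rot":[0,0.298,0]},{"hand":0.25,"xyz":[-9.7,0,3.63],"delta_rot":[0,0.373,0]},{"hand":0.25,"xyz":[-11.36,0,4.9],"delta_rot":[0,0.448,0]},{"hand":0.25,"xyz":[-11.36,0,4.9],"delta_rot":[0,0.448,0]}]'

```text
clock: 4.52
position: [464.2, 80.6, 183.1]
ee_rot: [0.703, 0.675, 0.16, -0.156]
contact_force: [-1.1, -0.7, 0.3]
gripper_width: 21.3
```

```bash
python3 - <<'E'
from h import *
s=st();print(s['clock'],s['position'],s['contact_force'],s['gripper_width'],s['joints'].round(2))
p=get_image('wrist'); save(p,'w3.png')
for a in np.arange(0.7,1.26,0.1):
    t=.75*a
    Rt=Rdoor(t); P=handle(a)+16*Rt[:,2]
    print(round(a,2),rel(P,Rt,s))
E
```

```text
4.5167 [464.17047229  80.57828871 183.14951769] [-1.06853149 -0.67728095  0.30670969] 21.296108676850206 [ 0.2   0.18 -0.3  -0.51 -1.04 -1.56]
0.7 ([-1.49, -0.01, 0.57], [0.001, 0.075, -0.009])
0.8 ([-3.41, 0.01, 1.4], [0.002, 0.15, -0.009])
0.9 ([-5.24, 0.03, 2.42], [0.002, 0.225, -0.009])
1.0 ([-6.96, 0.04, 3.61], [0.002, 0.3, -0.009])
1.1 ([-8.55, 0.05, 4.98], [0.003, 0.375, -0.009])
1.2 ([-9.99, 0.06, 6.5], [0.003, 0.45, -0.009])
```

View pics/w3.png

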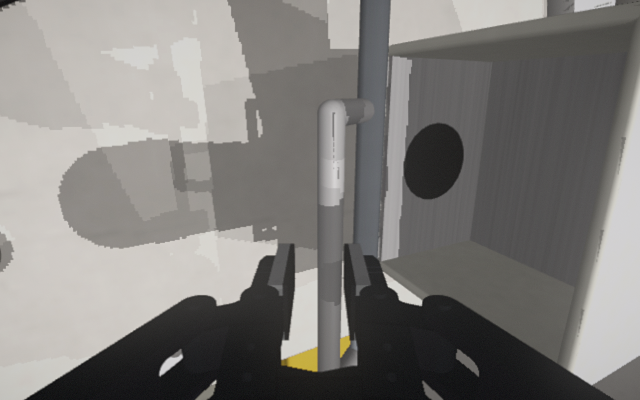

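Call:
apply_moves --steps '[{"hand":0.25,"xyz":[-1.49,0,0.57],"delta_rot":[0,0.075,0]},{"hand":0.25,"xyz":[-3.41,0,1.4],"delta_rot":[0,0.15,0]},{"hand":0.25,"xyz":[-5.24,0,2.42],"delta_rot":[0,0.225,0]},{"hand":0.25,"xyz":[-6.96,0,3.61],"delta_rot":[0,0.3,0]},{"hand":0.25,"xyz":[-8.55,0,4.98],"delta_rot":[0,0.375,0]},{"hand":0.25,"xyz":[-9.99,0,6.5],"delta_rot":[0,0.45,0]},{"hand":0.25,"xyz":[-10.3,0,6.9],"delta_rot":[0,0.45,0]},{"hand":0.25,"xyz":[-10.3,0,6.9],"delta_rot":[0,0.45,0]}]'

```text
clock: 5.23
position: [462.6, 21.5, 76.3]
ee_rot: [0.648, 0.626, 0.31, -0.303]
contact_force: [-0.1, -0.1, 1.2]
gripper_width: 21.4
```

```bash
python3 - <<'E'
from h import *
s=st();print(s['clock'],s['position'],s['contact_force'],s['gripper_width'],s['joints'].round(2))
p=get_image('wrist'); save(p,'w4.png')
for a in np.arange(1.2,1.26,0.02):
    t=.9
    Rt=Rdoor(t); P=handle(a)+16*Rt[:,2]
    print(round(a,2),rel(P,Rt,s))
E
```

```text
5.2333 [462.59579369  21.48032421  76.2506221 ] [-0.06052098 -0.11751897  1.18354846] 21.416722245585373 [-0.24  0.52 -0.25 -0.94 -1.25 -0.83]
1.2 ([0.22, -0.04, -0.5], [-0.002, 0.003, -0.004])
1.22 ([-0.18, -0.04, -0.33], [-0.002, 0.003, -0.004])
1.24 ([-0.59, -0.04, -0.15], [-0.002, 0.003, -0.004])
1.26 ([-0.98, -0.04, 0.04], [-0.002, 0.003, -0.004])
```

View pics/w4.png

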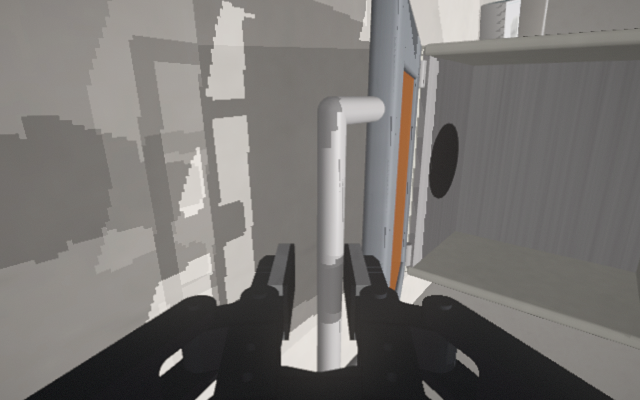

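Call:
apply_moves --steps '[{"hand":0.25,"xyz":[-0.4,0,-0.2],"delta_rot":[0,0,0]},{"hand":0.25,"xyz":[-0.7,0,-0.1],"delta_rot":[0,0,0]},{"hand":0.25,"xyz":[-0.7,0,-0.1],"delta_rot":[0,0,0]}]'

```text
clock: 5.53
position: [463.1, 18.5, 76.4]
ee_rot: [0.645, 0.629, 0.313, -0.302]
contact_force: [0.3, 2.8, 7.8]
gripper_width: 21.4
```

Call:
apply_moves --steps '[{"hand":0.25,"xyz":[-0.3,0,0],"delta_rot":[0,0,0]},{"hand":0.25,"xyz":[-0.6,0,0],"delta_rot":[0,0,0]},{"hand":0.25,"xyz":[-0.6,0,0],"delta_rot":[0,0,0]}]'

```text
clock: 5.78
position: [463.1, 18.4, 76.0]
ee_rot: [0.642, 0.628, 0.317, -0.305]
contact_force: [-0.8, 8.9, 24.5]
gripper_width: 21.2
```

```bash
python3 - <<'E'
from h import *
s=st();print(s['clock'],s['position'],s['contact_force'],s['gripper_width'],s['joints'].round(2))
p=get_image('scene'); save(p,'s5.png'); print([ (r['xyz'],r['confidence']) for r in nets.pinpoint(p,'door_handle')],handle(1.2))
print([proj(p,handle(a,194,13)+k*W).round(1).tolist() for a in (1.1,1.2) for k in(-110,110)])
cv2.imwrite('pics/s5z.png',cv2.resize(p['frame'][90:250,230:430],None,fx=4,fy=3.75 if 0 else 3.7,interpolation=cv2.INTER_CUBIC))
E
```

```text
5.7833 [463.09499297  18.37661962  75.96310047] [-0.79402566  8.87845378 24.52625596] 21.20143931580935 [-0.26  0.53 -0.25 -0.94 -1.26 -0.81]
[([450.8, 8.2, 90.5], 0.94)] [461.70770184   6.438102    91.07792427]
[[[355.4, 216.4]], [[278.8, 195.2]], [[354.2, 223.3]], [[278.1, 201.8]]]
```

View pics/s5z.png

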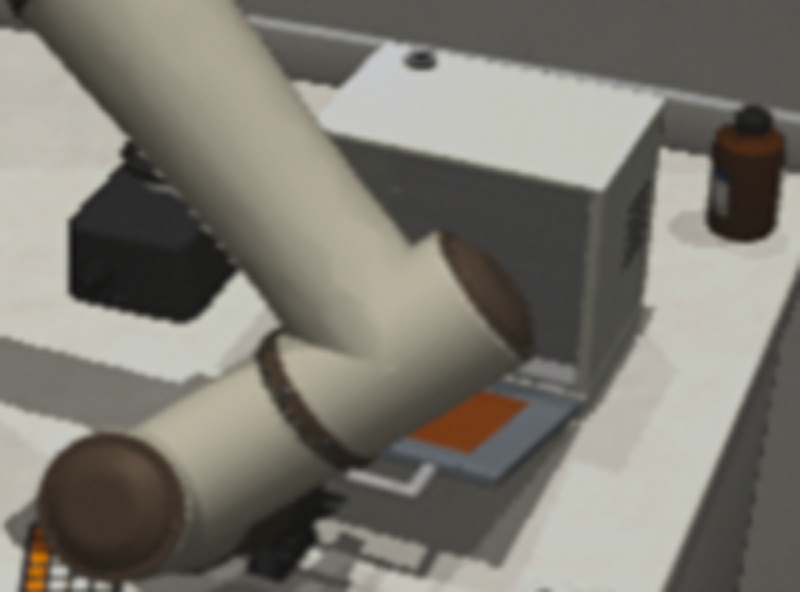

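```bash
cat >> h.py <<'E'
PB=np.array([489.5,-110.3,0]); T=0.78
def bot(P,zg,back=0): # TCP for grasp point on bottle foot P, height zg
    Rt=Rbot(T); return np.array(P)+zg*Z+(23-back)*Rt[:,2],Rt
E
python3 - <<'E'
from h import *
s=st(); 
R0=R.from_quat(s['ee_rot']).as_matrix()
P1=s['position']-90*R0[:,2]+5*R0[:,0]; print(P1)
P2=np.array([475,-130,230.]); print(rel(P2,Rdoor(.8)))
print(rel(P2,Rbot(T)))
print(bot(PB,32,100), bot(PB,32))
E
```

```text
[461.04485937 -49.62577628 135.13977444]
([3.08, 1.65, -21.13], [-0.0, -0.111, 0.009])
([3.08, 1.65, -21.13], [0.102, -0.103, -1.559])
(array([ 487.83256504, -164.42683781,   86.74034243]), array([[-0.99952583,  0.02189007,  0.021655  ],
       [ 0.03079146,  0.71057644,  0.70294595],
       [ 0.        ,  0.70327942, -0.71091354]])) (array([489.99806499, -94.13224325,  15.64898863]), array([[-0.99952583,  0.02189007,  0.021655  ],
       [ 0.03079146,  0.71057644,  0.70294595],
       [ 0.        ,  0.70327942, -0.71091354]]))
```

Call:
apply_moves --steps '[{"hand":0.25,"xyz":[0.5,0,0],"delta_rot":[0,0,0]},{"hand":0.25,"xyz":[0.6,0,-4],"delta_rot":[0,0,0]},{"hand":0.25,"xyz":[0.6,0,-8],"delta_rot":[0,0,0]},{"hand":0.6,"xyz":[2,1,-12],"delta_rot":[0,0,0]},{"hand":1,"xyz":[3.1,1.6,-15],"delta_rot":[0,0,-0.12]},{"hand":1,"xyz":[3.1,1.6,-18],"delta_rot":[0,0,-0.24]},{"hand":1,"xyz":[3.1,1.6,-21],"delta_rot":[0.102,-0.103,-1.559]},{"hand":1,"xyz":[3.1,1.6,-21],"delta_rot":[0.102,-0.103,-1.559]},{"hand":1,"xyz":[3.1,1.6,-21],"delta_rot":[0.102,-0.103,-1.559]},{"hand":1,"xyz":[3.1,1.6,-21],"delta_rot":[0.102,-0.103,-1.559]},{"hand":1,"xyz":[3.1,1.6,-21],"delta_rot":[0.102,-0.103,-1.559]},{"hand":1,"xyz":[3.1,1.6,-21],"delta_rot":[0.102,-0.103,-1.559]}]'

```text
clock: 6.88
position: [473.8, -131.5, 225.3]
ee_rot: [0.269, 0.877, 0.381, -0.116]
contact_force: [0.2, -0.1, -0.4]
gripper_width: 85.3
```

```bash
python3 - <<'E'
from h import *
s=st();print(s['clock'],s['position'],s['contact_force'],s['gripper_width'],s['joints'].round(2))
print(rel([475,-130,230.],Rbot(T)), rel([488,-165,160],Rbot(T)))
E
```

```text
6.8833 [ 473.77927271 -131.54287192  225.26704936] [ 0.21075193 -0.10233703 -0.42261294] 85.34137888621567 [-0.43  0.4   0.03 -0.73 -1.61 -0.04]
([0.15, 0.44, -0.21], [0.032, -0.031, -0.574]) ([-5.13, -5.05, 2.01], [0.032, -0.031, -0.574])
```

```bash
python3 - <<'E'
from h import *
print(rel(*bot(PB,32,140)))
E
```

```text
([-7.93, -9.37, 3.06], [0.032, -0.031, -0.574])
```

Call:
apply_moves --steps '[{"hand":1,"xyz":[-7.9,-9.4,3.1],"delta_rot":[0.032,-0.031,-0.574]},{"hand":1,"xyz":[-7.9,-9.4,3.1],"delta_rot":[0.032,-0.031,-0.574]},{"hand":1,"xyz":[-7.9,-9.4,3.1],"delta_rot":[0.032,-0.031,-0.574]},{"hand":1,"xyz":[-7.9,-9.4,3.1],"delta_rot":[0.032,-0.031,-0.574]},{"hand":1,"xyz":[-7.9,-9.4,3.1],"delta_rot":[0.032,-0.031,-0.574]},{"hand":1,"xyz":[-7.9,-9.4,3.1],"delta_rot":[0.032,-0.031,-0.574]},{"hand":1,"xyz":[-7.9,-9.4,3.1],"delta_rot":[0.032,-0.031,-0.574]}]'

```text
clock: 7.47
position: [485.8, -192.2, 114.2]
ee_rot: [0.018, 0.924, 0.381, 0.004]
contact_force: [0.7, 1.1, 0.6]
gripper_width: 85.9
```

```bash
python3 - <<'E'
from h import *
s=st();print(s['clock'],s['position'],s['contact_force'],s['gripper_width'],s['joints'].round(2))
p=get_image('wrist'); save(p,'w6.png')
print([ (r['xyz'],r['confidence']) for r in nets.pinpoint(p,'purple_bottle_center')])
p=get_image('top'); 
print([ (r['xyz'],r['confidence']) for r in nets.pinpoint(p,'purple_bottle_center')])
p=get_image('scene');save(p,'s6.png'); 
print([ (r['xyz'],r['confidence']) for r in nets.pinpoint(p,'purple_bottle_center')])
print(rel(*bot(PB,32,0)))
E
```

```text
7.4667 [ 485.82889184 -192.22865609  114.1633437 ] [0.67372922 1.14048793 0.63971534] 85.8664832610965 [-0.5   0.58  0.02 -0.68 -1.47  0.7 ]
[([490.8, -110.5, 29.7], 0.86)]
[([492.1, -110.9, 30.3], 0.53)]
[([490.0, -110.1, 33.3], 0.55)]
([-0.18, 0.08, 13.88], [0.003, -0.001, -0.009])
```

View pics/w6.png

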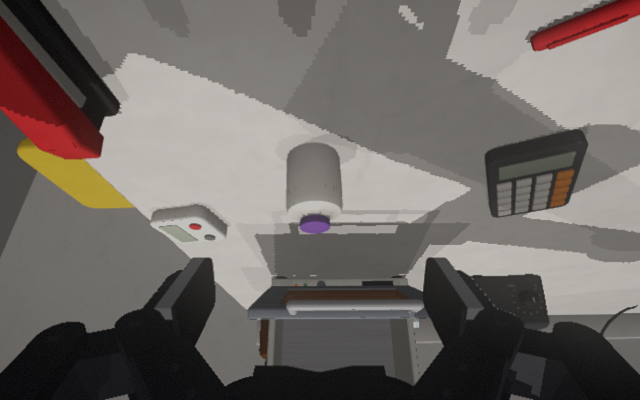

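View pics/s6.png

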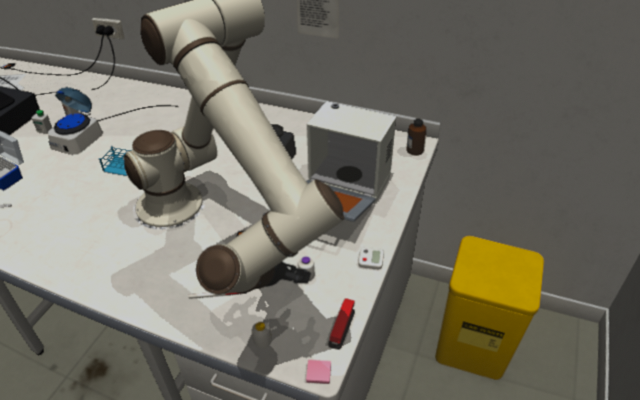

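Call:
apply_moves --steps '[{"hand":1,"xyz":[-0.25,0.1,4],"delta_rot":[0,0,0]},{"hand":1,"xyz":[-0.25,0.1,7],"delta_rot":[0,0,0]},{"hand":1,"xyz":[-0.25,0.1,10],"delta_rot":[0,0,0]},{"hand":1,"xyz":[-0.25,0.1,12],"delta_rot":[0,0,0]},{"hand":1,"xyz":[-0.25,0.1,13],"delta_rot":[0,0,0]},{"hand":1,"xyz":[-0.25,0.1,13.8],"delta_rot":[0,0,0]},{"hand":1,"xyz":[-0.25,0.1,13.8],"delta_rot":[0,0,0]}]'

```text
clock: 8.35
position: [490.3, -94.0, 15.1]
ee_rot: [0.018, 0.924, 0.382, 0.003]
contact_force: [-0.6, -0.6, -0.0]
gripper_width: 85.3
```

```bash
python3 - <<'E'
from h import *
s=st();print(s['clock'],s['position'],s['contact_force'],s['gripper_width'],s['joints'].round(2))
p=get_image('wrist'); save(p,'w7.png')
print(rel(*bot(PB,32,0)))
p=get_image('scene');cv2.imwrite('pics/s7.png',cv2.resize(p['frame'][200:400,180:400],None,fx=3,fy=3))
E
```

```text
8.35 [490.30336497 -94.04837026  15.13660732] [-0.61213343 -0.6483781  -0.01100026] 85.34197983108714 [-0.36  0.66 -0.13 -0.79 -1.22  0.78]
([0.07, 0.05, 0.06], [0.004, -0.002, -0.009])
```

View pics/w7.png

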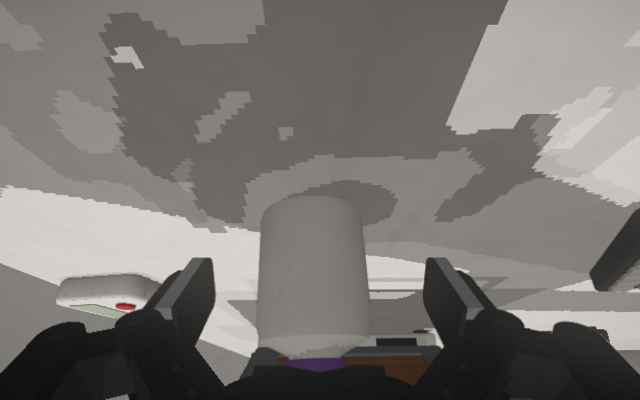

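View pics/s7.png

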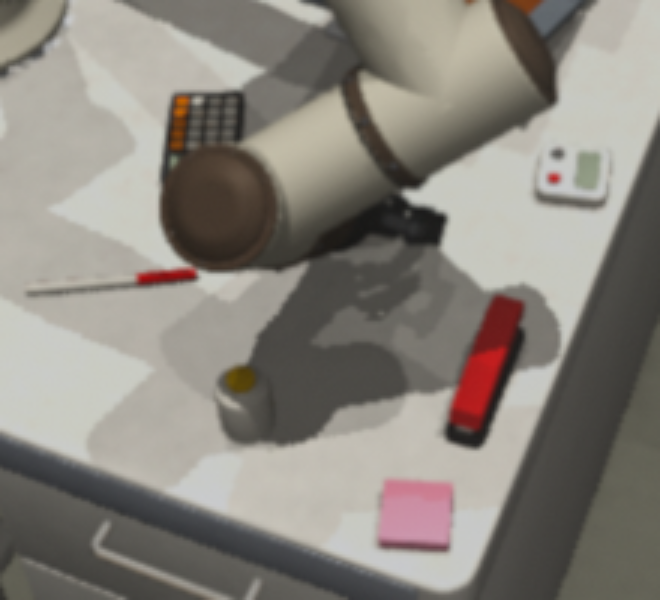

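Call:
apply_moves --steps '[{"hand":1,"xyz":[-0.2,0,0],"delta_rot":[0,0,0]},{"hand":0.6,"xyz":[-0.2,0,0],"delta_rot":[0,0,0]},{"hand":0.4,"xyz":[-0.2,0,0],"delta_rot":[0,0,0]},{"hand":0.3,"xyz":[-0.2,0,0],"delta_rot":[0,0,0]},{"hand":0.3,"xyz":[-0.2,0,0],"delta_rot":[0,0,0]},{"hand":0.3,"xyz":[-0.2,0,0],"delta_rot":[0,0,0]},{"hand":0.3,"xyz":[-0.2,0,0],"delta_rot":[0,0,0]}]'

```text
clock: 9.03
position: [492.7, -95.0, 16.1]
ee_rot: [0.018, 0.924, 0.382, 0.004]
contact_force: [-0.9, -1.9, 3.2]
gripper_width: 39.7
```

```bash
python3 - <<'E'
from h import *
s=st();print(s['clock'],s['position'],s['contact_force'],s['gripper_width'],s['joints'].round(2))
p=get_image('wrist'); save(p,'w8.png')
P=s['position']
# waypoints: lift, over door, entry, final
for Q in ([P[0],-110,135],[478,150,140]): print(rel(Q,Rbot(T),s))
E
```

```text
9.0333 [492.70602058 -95.03291218  16.08856954] [-0.85102929 -1.86033968  3.21157843] 39.722445812001475 [-0.36  0.66 -0.13 -0.79 -1.22  0.78]
([0.03, 7.34, -9.48], [0.004, -0.001, -0.009])
([2.44, 26.04, 8.49], [0.004, -0.001, -0.009])
```

View pics/w8.png

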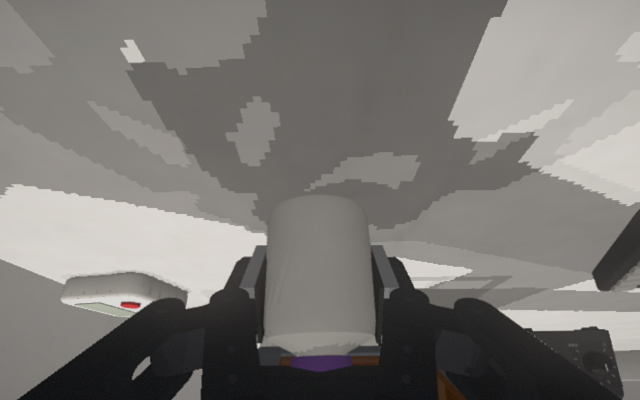

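```bash
python3 - <<'E'
from h import *
s=st();P=s['position'];Rt=R.from_quat(s['ee_rot']).as_matrix()
for Q in ([P[0],P[1],50],[P[0],P[1],90],[491,-85,130],[488,-60,142],[478,165,142],[472,200,108],[471,230,78]): print(rel(Q,Rt,s)[0])
E
```

```text
[0.02, 2.4, -2.4]
[0.05, 5.22, -5.24]
[0.29, 8.75, -7.36]
[0.68, 11.36, -6.45]
[2.5, 27.24, 9.41]
[3.2, 27.3, 14.27]
[3.39, 27.3, 18.51]
```

Call:
apply_moves --steps '[{"hand":0.3,"xyz":[0,1.2,-1.2],"delta_rot":[0,0,0]},{"hand":0.3,"xyz":[0,2.4,-2.4],"delta_rot":[0,0,0]},{"hand":0.3,"xyz":[0,5.2,-5.2],"delta_rot":[0,0,0]},{"hand":0.3,"xyz":[0.3,8.7,-7.4],"delta_rot":[0,0,0]},{"hand":0.3,"xyz":[0.7,11.3,-6.5],"delta_rot":[0,0,0]},{"hand":0.3,"xyz":[0.7,11.3,-6.5],"delta_rot":[0,0,0]}]'

```text
clock: 9.58
position: [488.5, -58.1, 145.5]
ee_rot: [0.016, 0.924, 0.382, 0.006]
contact_force: [-1.1, -0.4, -0.7]
gripper_width: 39.4
```

```bash
python3 - <<'E'
from h import *
s=st();print(s['clock'],s['position'],s['contact_force'],s['gripper_width'],s['joints'].round(2))
p=get_image('wrist'); save(p,'w9.png')
p=get_image('scene'); save(p,'s9.png');print([ (r['xyz'],r['confidence']) for r in nets.pinpoint(p,'purple_bottle_center')])
P=s['position'];Rt=R.from_quat(s['ee_rot']).as_matrix()
for Q in ([488,-20,142],[478,165,142],[472,200,108],[471,230,78]): print(rel(Q,Rt,s)[0])
E
```

```text
9.5833 [488.45853574 -58.11438447 145.45434487] [-1.0608405  -0.38915751 -0.72450869] 39.434101051247424 [-0.3   0.44 -0.12 -0.77 -1.35  0.57]
[([484.9, -75.0, 159.2], 0.56)]
[0.18, 2.45, 2.93]
[1.82, 15.51, 15.97]
[2.54, 15.57, 20.83]
[2.74, 15.57, 25.07]
```

View pics/w9.png

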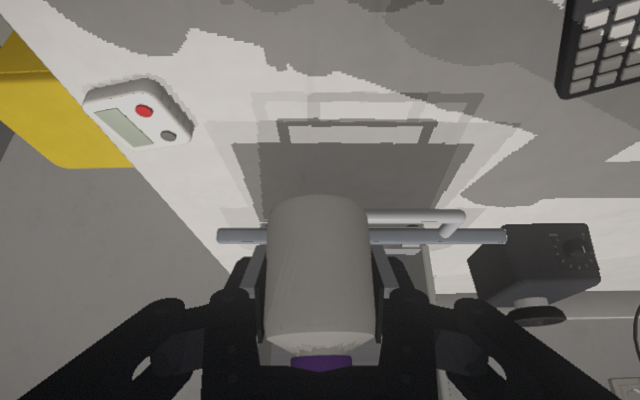

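View pics/s9.png

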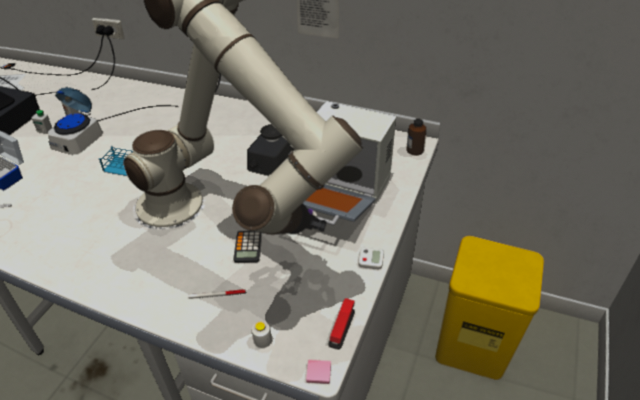

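```bash
python3 - <<'E'
from h import *
p=get_image('top'); save(p,'t9.png')
E
```

```text
(no output)
```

View pics/t9.png

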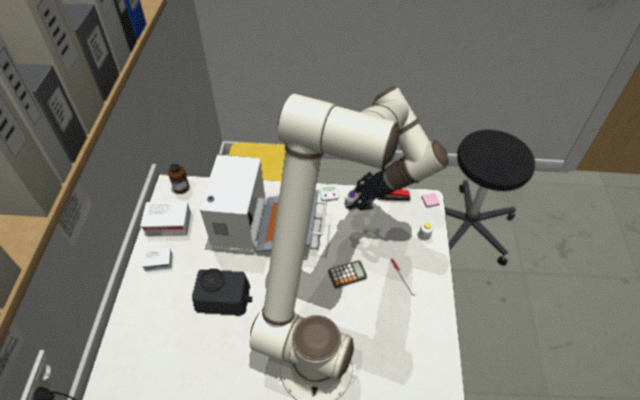

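```bash
python3 - <<'E'
from h import *
a=get_image('scene');b=get_image('top')
def ray(p,u):
    K=np.array([[p['fx'],0,p['cx']],[0,p['fy'],p['cy']],[0,0,1.]])
    n=cv2.undistortPoints(np.array([[u]],float),K,np.array(p['distortion'],float)).ravel()
    d=R.from_quat(p['orientation']).as_matrix()@np.r_[n,1]; return np.array(p['origin']),d/np.linalg.norm(d)
for u,v in (((328,145),(390,100)),((260,203),(428,157))):
    o1,d1=ray(a,u);o2,d2=ray(b,v)
    A=np.c_[d1,-d2]; t=np.linalg.lstsq(A,o2-o1,rcond=None)[0]
    print((o1+t[0]*d1).round(),(o2+t[1]*d2).round())
s=st(); Rt=R.from_quat(s['ee_rot']).as_matrix()
print(s['position']-Rt[:,2]*280)
E
```

```text
[ 576. -172.  464.] [ 586. -161.  474.]
[ 478. -272.  374.] [ 476. -275.  372.]
[ 482.05736486 -258.55237317  338.1150926 ]
```

Call:
apply_moves --steps '[{"hand":0.3,"xyz":[0.1,1.4,1.3],"delta_rot":[0,0,0]},{"hand":0.3,"xyz":[0.4,4,4],"delta_rot":[0,0,0]},{"hand":0.3,"xyz":[0.7,6.5,6.6],"delta_rot":[0,0,0]},{"hand":0.3,"xyz":[1,9,9.2],"delta_rot":[0,0,0]},{"hand":0.3,"xyz":[1.3,11.4,11.7],"delta_rot":[0,0,0]},{"hand":0.3,"xyz":[1.6,13.6,14],"delta_rot":[0,0,0]},{"hand":0.3,"xyz":[1.82,15.5,16],"delta_rot":[0,0,0]},{"hand":0.3,"xyz":[1.82,15.5,16],"delta_rot":[0,0,0]}]'

```text
clock: 10.55
position: [476.2, 166.4, 137.1]
ee_rot: [0.017, 0.924, 0.383, 0.001]
contact_force: [-0.6, 0.4, -1.3]
gripper_width: 39.1
```

```bash
python3 - <<'E'
from h import *
s=st();print(s['clock'],s['position'],s['contact_force'],s['gripper_width'],s['joints'].round(2))
p=get_image('wrist'); save(p,'w10.png')
print([ (r['xyz'],r['confidence']) for r in nets.pinpoint(p,'incubator_mat')],MAT)
p=get_image('scene'); save(p,'s10.png'); print([ (r['xyz'],r['confidence']) for r in nets.pinpoint(p,'incubator_mat')])
Rt=R.from_quat(s['ee_rot']).as_matrix()
for Q in ([472,200,108],[471,230,78],[470.6,265,60],[470.6,296,56]): print(rel(Q,Rbot(T),s))
E
```

```text
10.55 [476.2479171  166.43144598 137.09179099] [-0.60776546  0.35055209 -1.27880996] 39.11780126677763 [ 0.11  0.34 -0.26 -0.93 -1.07  0.37]
[([467.3, 283.0, 34.2], 0.9)] [470.15366833 280.60379336  38.        ]
[([470.2, 284.9, 34.9], 0.55)]
([0.5, 0.3, 4.42], [0.006, -0.006, -0.009])
([0.67, 0.29, 8.66], [0.006, -0.006, -0.009])
([0.81, 1.49, 12.41], [0.006, -0.006, -0.009])
([0.9, 3.39, 14.89], [0.006, -0.006, -0.009])
```

View pics/w10.png

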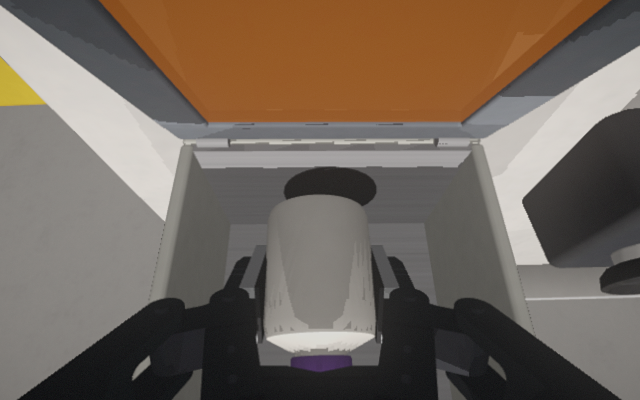

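View pics/s10.png

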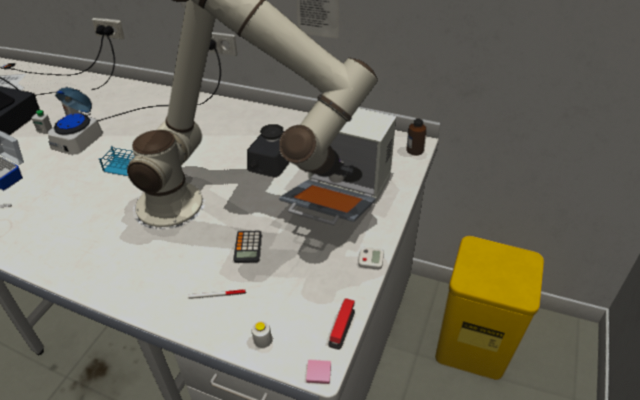

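Call:
apply_moves --steps '[{"hand":0.3,"xyz":[0.3,0.2,2.2],"delta_rot":[0,0,0]},{"hand":0.3,"xyz":[0.5,0.3,4.4],"delta_rot":[0,0,0]},{"hand":0.3,"xyz":[0.6,0.3,6.5],"delta_rot":[0,0,0]},{"hand":0.3,"xyz":[0.7,0.3,8.6],"delta_rot":[0,0,0]},{"hand":0.3,"xyz":[0.8,1.2,11],"delta_rot":[0,0,0]},{"hand":0.3,"xyz":[0.9,2.6,13],"delta_rot":[0,0,0]},{"hand":0.3,"xyz":[1,3.7,14.6],"delta_rot":[0,0,0]},{"hand":0.3,"xyz":[1,3.7,14.6],"delta_rot":[0,0,0]}]'

```text
clock: 11.42
position: [471.7, 293.8, 59.5]
ee_rot: [0.019, 0.924, 0.382, 0.002]
contact_force: [-0.0, -0.1, -1.8]
gripper_width: 39.8
```

```bash
python3 - <<'E'
from h import *
s=st();print(s['clock'],s['position'],s['contact_force'],s['gripper_width'],s['joints'].round(2))
p=get_image('wrist'); save(p,'w11.png')
print([ (r['xyz'],r['confidence']) for r in nets.pinpoint(p,'purple_bottle_center')])
for Q in ([470,296,56],): print(rel(Q,Rbot(T),s))
E
```

```text
11.4167 [471.66591125 293.76425337  59.52007632] [-0.04206837 -0.10843615 -1.80260437] 39.785785864187176 [ 0.33  0.48 -0.28 -1.09 -0.84  0.41]
[([466.6, 280.2, 78.3], 0.62)]
([0.17, -0.1, 0.4], [0.005, -0.003, -0.011])
```

View pics/w11.png

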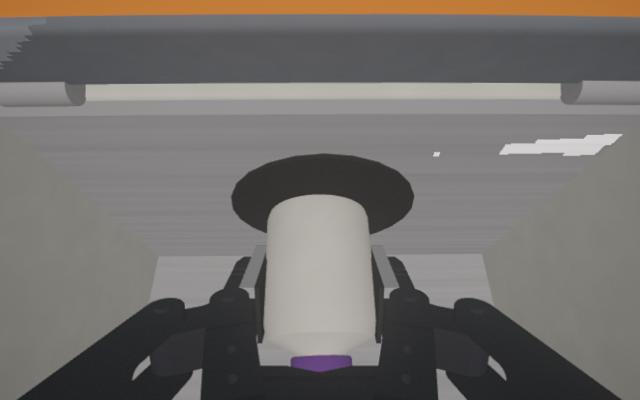

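Call:
apply_moves --steps '[{"hand":0.3,"xyz":[0.1,-0.1,0.25],"delta_rot":[0,0,0]},{"hand":0.3,"xyz":[0.1,-0.2,0.35],"delta_rot":[0,0,0]},{"hand":0.3,"xyz":[0.1,-0.25,0.4],"delta_rot":[0,0,0]},{"hand":0.3,"xyz":[0.1,-0.25,0.4],"delta_rot":[0,0,0]}]'

```text
clock: 11.85
position: [470.9, 292.7, 55.9]
ee_rot: [0.019, 0.924, 0.382, 0.003]
contact_force: [-0.7, 0.6, -0.0]
gripper_width: 39.9
```

Call:
apply_moves --steps '[{"hand":0.3,"xyz":[0,-0.05,0.05],"delta_rot":[0,0,0]},{"hand":0.3,"xyz":[0,-0.1,0.1],"delta_rot":[0,0,0]},{"hand":0.3,"xyz":[0,-0.1,0.1],"delta_rot":[0,0,0]}]'

```text
clock: 12.1
position: [470.7, 293.4, 54.7]
ee_rot: [0.018, 0.924, 0.382, 0.003]
contact_force: [-0.1, 0.6, -0.5]
gripper_width: 39.7
```

Call:
apply_moves --steps '[{"hand":0.3,"xyz":[0,-0.05,0.05],"delta_rot":[0,0,0]},{"hand":0.3,"xyz":[0,-0.1,0.1],"delta_rot":[0,0,0]},{"hand":0.3,"xyz":[0,-0.1,0.1],"delta_rot":[0,0,0]}]'

```text
clock: 12.35
position: [470.8, 293.6, 54.1]
ee_rot: [0.018, 0.924, 0.383, 0.003]
contact_force: [0.4, -2.0, 5.3]
gripper_width: 39.6
```

Call:
apply_moves --steps '[{"hand":0.5,"xyz":[0,0.05,-0.05],"delta_rot":[0,0,0]},{"hand":0.7,"xyz":[0,0.05,-0.05],"delta_rot":[0,0,0]},{"hand":1,"xyz":[0,0.05,-0.05],"delta_rot":[0,0,0]},{"hand":1,"xyz":[0,0.05,-0.05],"delta_rot":[0,0,0]},{"hand":1,"xyz":[0,0.05,-0.05],"delta_rot":[0,0,0]},{"hand":1,"xyz":[0,0.05,-0.05],"delta_rot":[0,0,0]}]'

```text
clock: 12.85
position: [470.6, 293.5, 53.9]
ee_rot: [0.018, 0.924, 0.382, 0.003]
contact_force: [-0.5, 0.4, -0.2]
gripper_width: 85.5
```

```bash
python3 - <<'E'
from h import *
s=st();print(s['clock'],s['position'],s['contact_force'],s['gripper_width'],s['joints'].round(2))
p=get_image('wrist'); save(p,'w12.png')
print([ (r['xyz'],r['confidence']) for r in nets.pinpoint(p,'purple_bottle_center')])
E
```

```text
12.85 [470.58334987 293.53545351  53.88099685] [-0.51812723  0.43469782 -0.23538135] 85.50748449711789 [ 0.33  0.48 -0.29 -1.1  -0.84  0.42]
[([466.6, 278.9, 68.2], 0.89)]
```

View pics/w12.png

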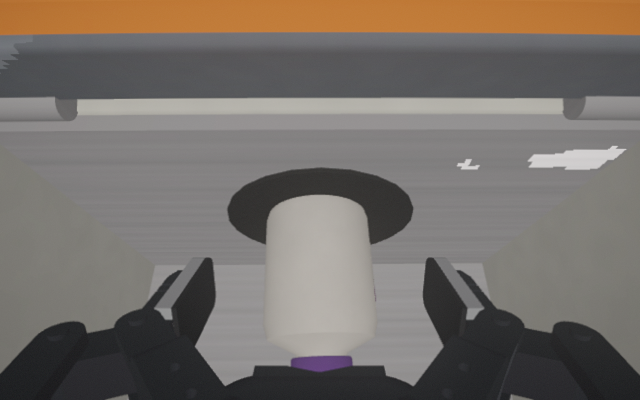

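Call:
apply_moves --steps '[{"hand":1,"xyz":[0,0,-1.5],"delta_rot":[0,0,0]},{"hand":1,"xyz":[0,0,-4],"delta_rot":[0,0,0]},{"hand":1,"xyz":[0,0,-7],"delta_rot":[0,0,0]},{"hand":1,"xyz":[0,0,-11],"delta_rot":[0,0,0]},{"hand":1,"xyz":[0,-1,-15],"delta_rot":[0,0,0]},{"hand":1,"xyz":[0,-2,-18],"delta_rot":[0,0,0]},{"hand":1,"xyz":[0,-2,-18],"delta_rot":[0,0,0]}]'

```text
clock: 13.53
position: [468.1, 147.6, 171.1]
ee_rot: [0.018, 0.924, 0.381, 0.008]
contact_force: [-0.2, 0.5, -0.4]
gripper_width: 85.5
```

```bash
python3 - <<'E'
from h import *
s=st();print(s['clock'],s['position'],s['contact_force'],s['gripper_width'],s['joints'].round(2))
p=get_image('wrist'); save(p,'w13.png')
for l in ['purple_bottle_center','incubator_mat']:print([ (r['xyz'],r['confidence']) for r in nets.pinpoint(p,l)])
p=get_image('scene'); save(p,'s13.png')
cv2.imwrite('pics/s13z.png',cv2.resize(p['frame'][90:230,270:420],None,fx=4,fy=4,interpolation=cv2.INTER_CUBIC))
for l in ['purple_bottle_center','incubator_mat']:print([ (r['xyz'],r['confidence']) for r in nets.pinpoint(p,l)])
Rt=Rdoor(.9); P=handle(1.2)+16*Rt[:,2]
print(P,P-100*Rt[:,2],rel(P-100*Rt[:,2],Rt))
E
```

```text
13.5333 [468.09178196 147.64192983 171.12459657] [-0.23275288  0.53973917 -0.42241961] 85.50751722648792 [ 0.08  0.27 -0.26 -0.89 -1.12  0.32]
[([464.8, 279.7, 68.9], 0.61)]
[]
[([468.2, 279.3, 69.7], 0.46)]
[([470.8, 283.7, 37.7], 0.74)]
[462.0936183   18.96538968  81.13216477] [459.68164045 -59.33015831 143.2931616 ] ([-0.16, -16.68, -13.34], [-0.093, 0.088, 1.559])
```

View pics/w13.png

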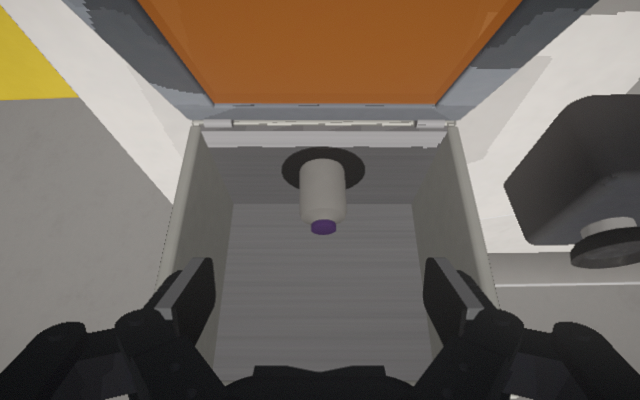

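View pics/s13z.png

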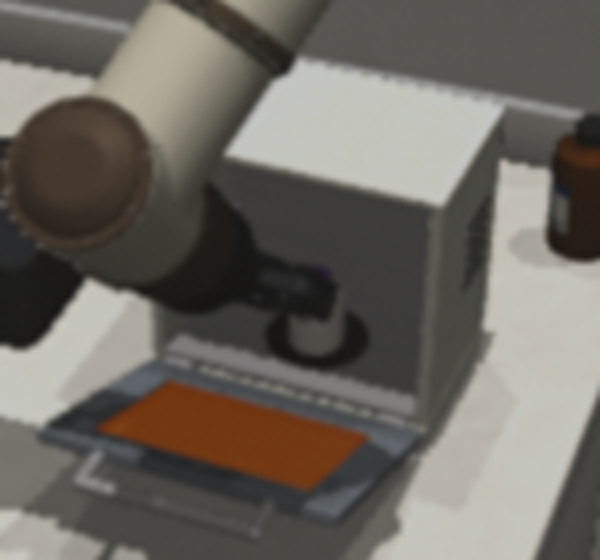

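```bash
python3 - <<'E'
from h import *
Rt=Rdoor(.9); P=handle(1.2)+16*Rt[:,2]
print(rel(P-160*Rt[:,2]+30*Z,Rt),P-160*Rt[:,2]+30*Z)
E
```

```text
([-0.12, -15.25, -21.42], [-0.093, 0.088, 1.559]) [ 458.23445374 -106.30748711  210.5897597 ]
```

Call:
apply_moves --steps '[{"hand":1,"xyz":[0,-1,-5],"delta_rot":[0,0,0]},{"hand":0.8,"xyz":[0,-3,-9],"delta_rot":[-0.01,0.01,0.12]},{"hand":0.45,"xyz":[-0.1,-15.2,-21.4],"delta_rot":[-0.093,0.088,1.559]},{"hand":0.45,"xyz":[-0.1,-15.2,-21.4],"delta_rot":[-0.093,0.088,1.559]},{"hand":0.45,"xyz":[-0.1,-15.2,-21.4],"delta_rot":[-0.093,0.088,1.559]},{"hand":0.45,"xyz":[-0.1,-15.2,-21.4],"delta_rot":[-0.093,0.088,1.559]},{"hand":0.45,"xyz":[-0.1,-15.2,-21.4],"delta_rot":[-0.093,0.088,1.559]},{"hand":0.45,"xyz":[-0.1,-15.2,-21.4],"delta_rot":[-0.093,0.088,1.559]},{"hand":0.45,"xyz":[-0.1,-15.2,-21.4],"delta_rot":[-0.093,0.088,1.559]},{"hand":0.45,"xyz":[-0.1,-15.2,-21.4],"delta_rot":[-0.093,0.088,1.559]},{"hand":0.45,"xyz":[-0.1,-15.2,-21.4],"delta_rot":[-0.093,0.088,1.559]},{"hand":0.45,"xyz":[-0.1,-15.2,-21.4],"delta_rot":[-0.093,0.088,1.559]}]'

```text
clock: 14.83
position: [458.4, -105.6, 210.4]
ee_rot: [0.585, 0.687, 0.333, -0.273]
contact_force: [-0.7, -0.9, -0.0]
gripper_width: 38.2
```

```bash
python3 - <<'E'
from h import *
s=st();print(s['clock'],s['position'],s['contact_force'],s['gripper_width'],s['joints'].round(2))
Rt=Rdoor(.9); P=handle(1.2)+16*Rt[:,2]
print(rel(P-90*Rt[:,2],Rt),rel(P,Rt))
E
```

```text
14.8333 [ 458.43882885 -105.568776    210.41081136] [-0.73416261 -0.93660325 -0.02449757] 38.192356011519934 [-0.44  0.4  -0.04 -0.79 -1.59 -0.79]
([-2.27, -0.35, 8.82], [-0.012, 0.009, 0.186]) ([-2.2, -0.24, 17.82], [-0.012, 0.009, 0.186])
```

Call:
apply_moves --steps '[{"hand":0.45,"xyz":[-1.5,-0.2,3],"delta_rot":[-0.006,0.005,0.1]},{"hand":0.45,"xyz":[-2.3,-0.3,7],"delta_rot":[-0.012,0.009,0.186]},{"hand":0.45,"xyz":[-2.3,-0.3,8.8],"delta_rot":[-0.012,0.009,0.186]},{"hand":0.45,"xyz":[-2.3,-0.3,8.8],"delta_rot":[-0.012,0.009,0.186]}]'

```text
clock: 15.17
position: [458.5, -48.9, 134.7]
ee_rot: [0.645, 0.628, 0.312, -0.305]
contact_force: [0.1, -0.4, 0.2]
gripper_width: 38.6
```

```bash
python3 - <<'E'
from h import *
s=st();print(s['clock'],s['position'],s['contact_force'],s['gripper_width'],s['joints'].round(2))
Rt=Rdoor(.9); P=handle(1.2)+16*Rt[:,2]
print(rel(P,Rt))
p=get_image('wrist'); save(p,'w14.png')
E
```

```text
15.1667 [458.53601685 -48.93402635 134.65983703] [ 0.06603897 -0.37563137  0.22914148] 38.55295824101842 [-0.36  0.47 -0.17 -0.85 -1.41 -0.88]
([0.0, 0.19, 8.65], [-0.005, -0.003, 0.002])
```

View pics/w14.png

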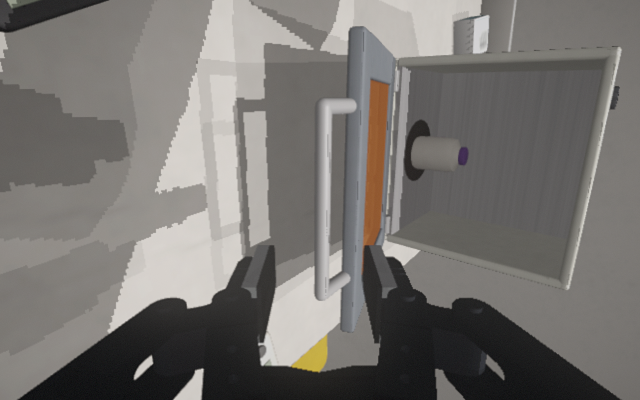

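Call:
apply_moves --steps '[{"hand":0.45,"xyz":[0,0.1,3],"delta_rot":[0,0,0]},{"hand":0.45,"xyz":[0,0.2,6],"delta_rot":[0,0,0]},{"hand":0.45,"xyz":[0,0.2,8],"delta_rot":[0,0,0]},{"hand":0.35,"xyz":[0,0.2,8.6],"delta_rot":[0,0,0]},{"hand":0.25,"xyz":[0,0.2,8.6],"delta_rot":[0,0,0]},{"hand":0.25,"xyz":[0,0.2,8.6],"delta_rot":[0,0,0]}]'

```text
clock: 15.72
position: [465.8, 13.7, 84.9]
ee_rot: [0.644, 0.63, 0.314, -0.3]
contact_force: [1.1, -0.3, -0.1]
gripper_width: 21.2
```

```bash
python3 - <<'E'
from h import *
s=st();print(s['clock'],s['position'],s['contact_force'],s['gripper_width'],s['joints'].round(2))
p=get_image('wrist'); save(p,'w15.png')
for a in np.arange(1.1,0.45,-0.1):
    t=.75*a
    Rt=Rdoor(t); P=handle(a)+16*Rt[:,2]
    print(round(a,2),rel(P,Rt,s))
E
```

```text
15.7167 [465.77591094  13.73366178  84.93992801] [ 1.13930588 -0.28065893 -0.09969629] 21.21675772590195 [-0.26  0.51 -0.24 -0.93 -1.26 -0.83]
1.1 ([1.98, -0.37, -0.11], [0.003, -0.072, 0.009])
1.0 ([4.01, -0.35, -0.66], [0.003, -0.147, 0.009])
0.9 ([6.08, -0.33, -0.99], [0.004, -0.222, 0.009])
0.8 ([8.17, -0.31, -1.12], [0.004, -0.297, 0.009])
0.7 ([10.26, -0.29, -1.03], [0.004, -0.372, 0.009])
0.6 ([12.33, -0.27, -0.74], [0.005, -0.447, 0.009])
0.5 ([14.36, -0.25, -0.23], [0.005, -0.522, 0.008])
```

View pics/w15.png

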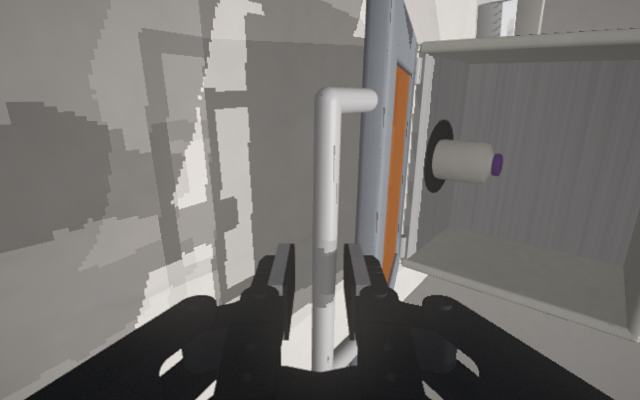

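Call:
apply_moves --steps '[{"hand":0.25,"xyz":[1,-0.2,0],"delta_rot":[0,-0.036,0]},{"hand":0.25,"xyz":[1.98,-0.3,-0.11],"delta_rot":[0,-0.072,0]},{"hand":0.25,"xyz":[4,-0.3,-0.66],"delta_rot":[0,-0.147,0]},{"hand":0.25,"xyz":[6.1,-0.3,-1.0],"delta_rot":[0,-0.222,0]},{"hand":0.25,"xyz":[8.2,-0.3,-1.1],"delta_rot":[0,-0.297,0]},{"hand":0.25,"xyz":[10.3,-0.3,-1.0],"delta_rot":[0,-0.372,0]},{"hand":0.25,"xyz":[12.3,-0.3,-0.74],"delta_rot":[0,-0.447,0]},{"hand":0.25,"xyz":[12.3,-0.3,-0.74],"delta_rot":[0,-0.447,0]}]'

```text
clock: 16.43
position: [465.3, 88.0, 191.1]
ee_rot: [0.695, 0.683, 0.166, -0.149]
contact_force: [-1.2, -0.4, -1.0]
gripper_width: 21.1
```

```bash
python3 - <<'E'
from h import *
s=st();print(s['clock'],s['position'],s['contact_force'],s['gripper_width'],s['joints'].round(2))
p=get_image('wrist'); save(p,'w16.png')
for a in np.arange(.5,-0.15,-0.1):
    t=max(0,.75*a)
    Rt=Rdoor(t); P=handle(a)+16*Rt[:,2]
    print(round(a,2),rel(P,Rt,s))
E
```

```text
16.4333 [465.2648325   87.9604     191.08892662] [-1.24865327 -0.39312291 -0.98280763] 21.092535797684487 [ 0.22  0.17 -0.3  -0.51 -1.03 -1.56]
0.5 ([1.55, -0.08, -0.09], [0.014, -0.075, 0.016])
0.4 ([3.63, -0.04, -0.3], [0.015, -0.15, 0.016])
0.3 ([5.72, -0.0, -0.3], [0.016, -0.225, 0.015])
0.2 ([7.8, 0.03, -0.09], [0.016, -0.3, 0.015])
0.1 ([9.84, 0.06, 0.33], [0.017, -0.375, 0.014])
0.0 ([11.83, 0.08, 0.95], [0.017, -0.45, 0.013])
-0.1 ([13.86, 0.1, 1.83], [0.017, -0.45, 0.013])
```

View pics/w16.png

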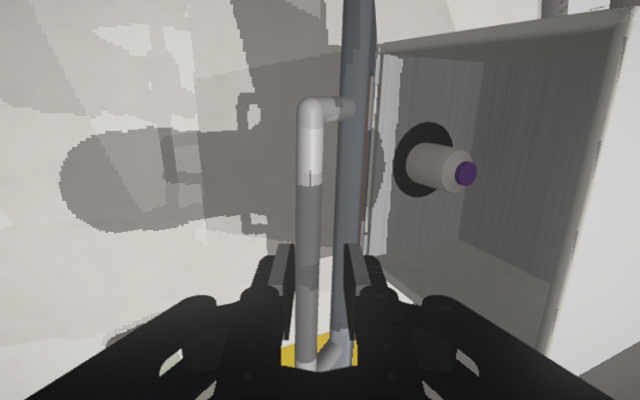

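Call:
apply_moves --steps '[{"hand":0.25,"xyz":[1.55,0,-0.1],"delta_rot":[0.014,-0.075,0.015]},{"hand":0.25,"xyz":[3.6,0,-0.3],"delta_rot":[0.014,-0.15,0.015]},{"hand":0.25,"xyz":[5.7,0,-0.4],"delta_rot":[0.015,-0.225,0.015]},{"hand":0.25,"xyz":[7.8,0,-0.2],"delta_rot":[0.016,-0.3,0.015]},{"hand":0.25,"xyz":[9.8,0,0.2],"delta_rot":[0.017,-0.375,0.014]},{"hand":0.25,"xyz":[11,0,0.5],"delta_rot":[0.017,-0.42,0.013]},{"hand":0.25,"xyz":[11.8,0,0.8],"delta_rot":[0.017,-0.45,0.013]},{"hand":0.25,"xyz":[11.8,0,0.8],"delta_rot":[0.017,-0.45,0.013]}]'

```text
clock: 17.15
position: [466.5, 195.3, 228.8]
ee_rot: [0.72, 0.694, -0.005, -0.005]
contact_force: [-1.0, -0.4, -0.4]
gripper_width: 21.8
```

```bash
python3 - <<'E'
from h import *
s=st();print(s['clock'],s['position'],s['contact_force'],s['gripper_width'],s['joints'].round(2))
p=get_image('wrist'); save(p,'w17.png')
print(rel(handle(0)-16*Z,Rdoor(0)))
E
```

```text
17.15 [466.50406868 195.30914539 228.82209172] [-1.03810277 -0.38045506 -0.3614242 ] 21.76228962721728 [ 0.71  0.19 -0.27 -0.01 -1.12 -2.31]
([0.42, 0.13, -0.54], [-0.014, -0.002, -0.007])
```

View pics/w17.png

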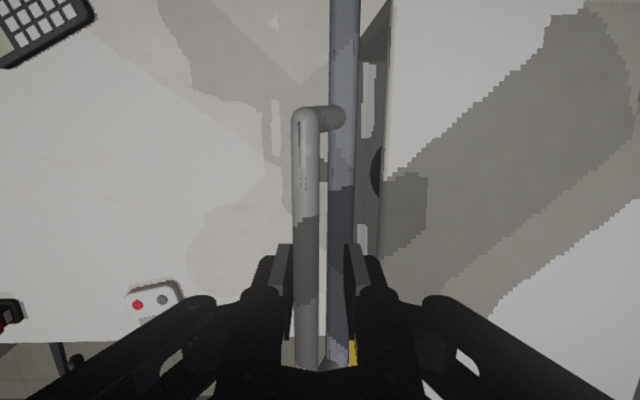

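Call:
apply_moves --steps '[{"hand":0.25,"xyz":[0,0,-0.7],"delta_rot":[-0.014,0,0]},{"hand":0.25,"xyz":[0.5,0,-0.7],"delta_rot":[-0.014,0,0]},{"hand":0.25,"xyz":[0.8,0,-0.7],"delta_rot":[-0.014,0,0]},{"hand":0.25,"xyz":[1.0,0,-0.7],"delta_rot":[-0.014,0,0]},{"hand":0.25,"xyz":[1.0,0,-0.7],"delta_rot":[-0.014,0,0]}]'

```text
clock: 17.62
position: [466.7, 204.5, 236.7]
ee_rot: [0.72, 0.694, 0.001, 0.0]
contact_force: [-0.2, -2.5, 1.2]
gripper_width: 21.0
```

Call:
apply_moves --steps '[{"hand":0.25,"xyz":[0.2,0,0],"delta_rot":[0,0,0]},{"hand":0.25,"xyz":[0.4,0,0],"delta_rot":[0,0,0]},{"hand":0.25,"xyz":[0.6,0,0],"delta_rot":[0,0,0]},{"hand":0.25,"xyz":[0.6,0,0],"delta_rot":[0,0,0]}]'

```text
clock: 17.95
position: [466.5, 207.9, 236.5]
ee_rot: [0.72, 0.694, -0.002, 0.002]
contact_force: [3.3, -11.5, 2.9]
gripper_width: 21.4
```

Call:
apply_moves --steps '[{"hand":0.25,"xyz":[0.3,0,0],"delta_rot":[0,0,0]},{"hand":0.25,"xyz":[0.5,0,0],"delta_rot":[0,0,0]},{"hand":0.25,"xyz":[0.5,0,0],"delta_rot":[0,0,0]},{"hand":0.25,"xyz":[0.5,0,0],"delta_rot":[0,0,0]}]'

```text
clock: 18.28
position: [466.4, 208.2, 236.4]
ee_rot: [0.72, 0.693, -0.006, 0.005]
contact_force: [5.6, -22.7, 3.9]
gripper_width: 21.1
```

```bash
python3 - <<'E'
from h import *
s=st();print(s['clock'],s['position'],s['contact_force'],s['gripper_width'],s['joints'].round(2))
p=get_image('wrist'); save(p,'w18.png')
E
```

```text
18.2833 [466.37763853 208.18017203 236.42554061] [  5.62352413 -22.73049331   3.92623014] 21.11831219664271 [ 0.74  0.19 -0.26  0.01 -1.13 -2.36]
```

View pics/w18.png

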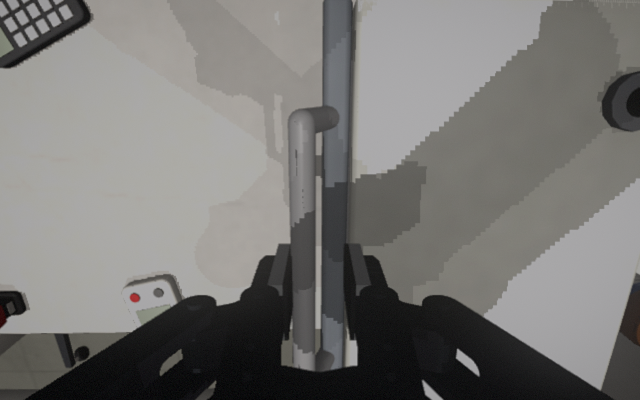

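Call:
apply_moves --steps '[{"hand":0.25,"xyz":[-0.6,0,0],"delta_rot":[0,0,0]},{"hand":0.35,"xyz":[-1.0,0,0],"delta_rot":[0,0,0]},{"hand":0.4,"xyz":[-1.1,0,0],"delta_rot":[0,0,0]},{"hand":0.4,"xyz":[-1.1,0,0],"delta_rot":[0,0,0]},{"hand":0.4,"xyz":[-1.1,0,-2],"delta_rot":[0,0,0]},{"hand":0.4,"xyz":[-1.1,0,-5],"delta_rot":[0,0,0]},{"hand":0.4,"xyz":[-1.1,0,-9],"delta_rot":[0,0,0]},{"hand":0.4,"xyz":[-4,0,-13],"delta_rot":[0,0,0]},{"hand":0.4,"xyz":[-8,0,-14],"delta_rot":[0,0,0]},{"hand":0.4,"xyz":[-12,0,-14],"delta_rot":[0,0,0]},{"hand":0.4,"xyz":[-16,0,-14],"delta_rot":[0,0,0]},{"hand":0.4,"xyz":[-16,0,-14],"delta_rot":[0,0,0]}]'

```text
clock: 19.33
position: [460.1, 52.4, 377.6]
ee_rot: [0.721, 0.692, 0.002, 0.001]
contact_force: [-0.5, 0.8, 0.2]
gripper_width: 34.3
```

```bash
python3 - <<'E'
from h import *
s=st();print(s['clock'],s['position'],s['contact_force'],s['gripper_width'],s['joints'].round(2))
p=get_image('wrist'); save(p,'w19.png')
print([r['xyz'] for r in nets.pinpoint(p,'door_handle')])
for a in (0,.03,.06):print(a,proj(p,[handle(a)+k*W for k in(-50,50)]).round(1).tolist(), proj(p,[handle(a,194,13)+k*W for k in(-105,105)]).round(1).tolist())
p=get_image('scene'); save(p,'s19.png')
print([r['xyz'] for r in nets.pinpoint(p,'door_handle')],[r['xyz'] for r in nets.pinpoint(p,'yellow_bottle_center')])
cv2.imwrite('pics/s19z.png',cv2.resize(p['frame'][90:215,270:420],None,fx=4.7,fy=4.7,interpolation=cv2.INTER_CUBIC))
E
```

```text
19.3333 [460.12755094  52.36098153 377.58211813] [-0.50070435  0.84202129  0.23410669] 34.28757347452155 [ 0.47  0.03 -0.09 -0.   -1.45 -2.08]
[[465.7, 201.0, 250.8]]
0 [[495.5, 245.4], [512.9, 124.0]] [[482.1, 286.8], [514.2, 49.5]]
0.03 [[487.3, 245.2], [503.8, 123.9]] [[475.8, 286.7], [506.5, 49.6]]
0.06 [[479.1, 244.9], [494.6, 123.9]] [[469.5, 286.4], [498.8, 49.7]]
[[461.1, 199.0, 253.6]] [[475.3, -330.6, 33.2]]
```

View pics/w19.png

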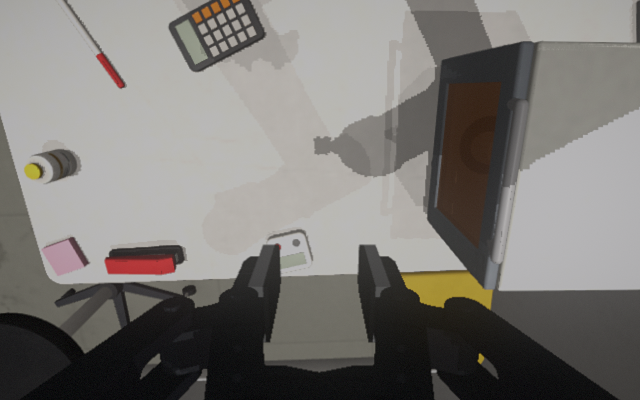

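View pics/s19z.png

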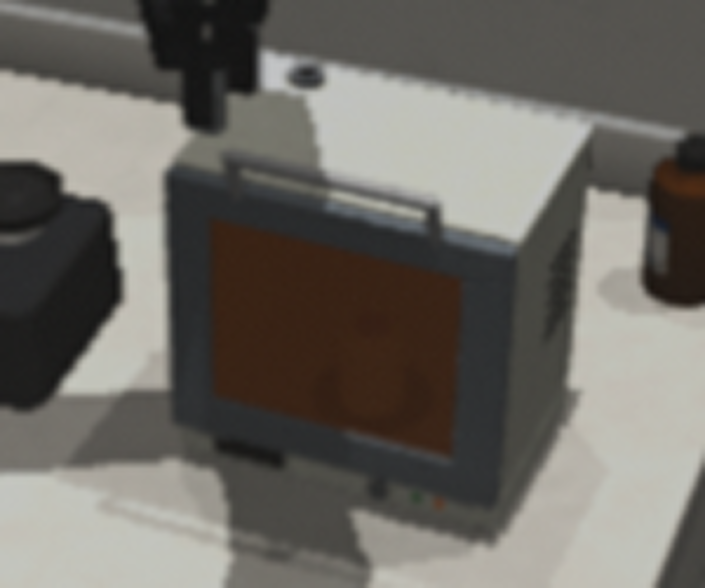

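```bash
python3 - <<'E'
from h import *
a=cv2.imread('pics/scene0.png').astype(int);b=cv2.imread('pics/s19.png').astype(int)
for n,i in(('before',a),('after',b)):
    m=(i[:,:,2]-i[:,:,0]>90)&(i[:,:,1]-i[:,:,0]>70); m[:, :200]=0;m[:,320:]=0;m[:300]=0
    ys,xs=np.nonzero(m);print(n,len(xs),xs.mean(),ys.mean())
print(workorder.job_done())
E
```

```text
before 64 259.734375 325.59375
after 64 259.734375 325.59375
the job is handed in; nothing more can be done
None
```

I did the job in the order asked and handed it in at about 19.5 s of the 72 s allowed.

- **Opening:** I caged the handle bar loosely between the fingers and swung the door down to its stop. It held there against about 25 N without moving.
- **Placing:** I gripped the purple-capped bottle with the tool tilted about 45°, carried it upright onto the mat, and let go once it touched down at about 5 N. The wrist and scene pictures after release showed it standing near the mat's centre. I judged about 20 mm of mat clear on the near side.
- **Closing:** I swung the door back up the same way and pressed it with about 23 N until it stopped moving, then withdrew.

Last checks:
- **Door:** In the final wrist and scene pictures the handle matches door angle 0 to within about 0.01 rad. The door's corners are at the same pixels as at the start, when I also measured it shut.
- **Purple bottle:** It shows faintly upright through the window.
- **Yellow bottle:** Its cap is at exactly the same pixels as at the start. The network's last reading put it about 5 mm off along y, which I take to be its error.
- **Robot:** It was clear of everything, with contact force near 0. The largest force I read was about 26 N, taken between moves while holding the door against its stop.

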